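Load the sloped tin tray and hang its marker

ROBOT

A 7-joint arm with a two-finger parallel gripper is mounted at the origin on the work surface. World frame = base frame: x ahead of the robot, y to its left, z up, the work surface at z = 0. Lengths are in mm, angles in rad, forces in N, time in s.
With the tool pointing down it reaches from about 400 to 750 mm from the base axis. Payload 19.5 kg.
Tool frame: the origin (TCP) lies at the very end of the fingers, on their centre line; the grasp point (between the pads) lies 19 mm behind it; z points along the fingers, y is the line along which they close (so a half turn about z gives the same grasp; the last joint's range is limited). The gripper opens to 85 mm and grips with 20 to 120 N. Pads are 22 mm wide; open, the fingers measure 114 mm over their backs; the gripper's body (76 mm by 85 mm) begins 54 mm behind the grasp point. The pads swing forward as they close: fully open they stand 13 mm farther back than shut.
Start: joints at [1.142, 0.707, -0.028, 1.485, 0.022, 0.951, -0.075], TCP at [216.896, -532.495, 231.268] pointing down, gripper open.
Joint ranges: [-2.71, 2.71], [-0.32, 2.16], [-1.57, 1.52], [0, 2.45], [-1.46, 4.6], [0, 2.02], [-2.83, 2.83]. Speed limits (rad/s): [1.89, 1.89, 2.57, 2.57, 3.01, 3.01, 3.01].

INTERFACE

Orientations are given as a unit quaternion [x, y, z, w].
In Python, from cell import ctrl gives the robot as it stands.
- The arm moves only by the shell command python3 -m creep 'ROWS' [FORCE]. ROWS is JSON, a list of rows, each an object with "claw": the gripper's target within -1 to 1 (fully open at 1, half-way at 0, shut at -1); "xyz": the shift along the tool's x, y, z in m, a list of three; "dr": the turn, a rotation vector about the tool's x, y, z in rad, a list of three. A call has 1 to 20 rows; each row is the pose to reach, as a shift and turn from the pose commanded when the call began, along the tool's axes at that moment; what a row does not reach only later rows make up. A row lasts 1/12 s, in which the tool goes at most 41.7 mm and 7.16 degrees, less where a joint would pass 70% of its speed; a pose out of reach is approached as far as the arm can. A call with a gripper value outside its range is refused whole. The fingers move at their own pace and stop on an object; FORCE is the grip in N (left out, the last holds). Time passes only in rows, so rows that repeat a pose let the fingers close. It gives the time, the measured TCP pose, the force, the opening and the grip force at its end, in the units of the state.
- ctrl.state(): the state, without advancing time (a new reading comes with each control period).
- ctrl.get_image(name): name is "scene" or "top" or "wrist"; returns the picture (480x640x3 uint8, red, green, blue); there is no depth.
- ctrl.calibration(name): a dict with "fx", "fy", "cx", "cy" (pixels), "R" (3x3) and "t" (3): a world point X has camera coordinates R X + t. Camera axes: x right, y down, z forward; pixel columns grow to the right and rows downward; lengths in mm; the calibration is good to about 2 mm. A picture is of the moment at which its call begins: read the wrist's pose just before it. calibration takes no time and is no camera call; for the wrist camera it gives the pose at the moment of the call.
- ctrl.close_job(): hands the job in; it is judged then, once.
The state is a dict: "time_s": time; "q": joint angles; "joint_velocities": joint speeds; "joint_efforts": joint torques, N m; "tool_pos": TCP position; "orientation": TCP orientation; "ft_force": force on the tool from outside, world axes, zero at the start; "wrist_torque": the same for the moment, N m; "finger_gap": opening from 0.0 (shut) to 1.0 (fully open); "grip_force": force on a finger pad.
Only numpy, scipy, OpenCV 4.12 (cv2) and the standard library are available. Lean on these libraries where they do the work, as an engineer would, in place of code of your own. Each camera call takes 0.05 s, during which the arm holds its last target. There are 200 camera calls.

TASK

Load the two steel seed tins into the sloped wooden tray, one at a time in either order and lids up: set each tin down lengthways in the upper half of the lane that fits its width (wide tin in the wide lane, narrow tin in the narrow lane) and slide it down the lane until it rests squarely against the back stop. When both tins are home, hang the bent aluminium marker over the steel rail at the tray's upper end, one leg on each side, clear of the bar's end posts. Leave the mug of pencils, spirit level, set square and spring clip where they are.

Things in the scene. Friction and masses are not known exactly. Their poses are not given: they have to be found in the camera images.
- wide_tin: Wide closed steel tin, a box 80 long (its x) x 60 wide (its y) x 44 high (z), about 0.22 kg; origin at the centre of its underside, z up through the lid. The same either way round.
- narrow_tin: Narrow closed steel tin, a box 80 long (its x) x 42 wide (its y) x 44 high (z), about 0.16 kg; origin at the centre of its underside, z up through the lid. The same either way round.
- marker: Bent aluminium marker: an inverted U that stands on its two legs, 60 long (its y), 32 over the legs (its x), 50 high; plates 4 thick, gap between the legs 24, open below and at both ends, about 0.08 kg. Origin on the bench midway between the feet, z up. Can be gripped across x, 32 wide. The same either way round.
- marker_crown (a point): Middle of the underside of the marker's top plate, 46 above the marker's origin; axes as the marker's. This surface rests on the rail when it hangs.
- stand: Fixed plywood stand that carries the sloped tray and the rail. Origin on the bench under the middle of the tray, z up; x level, pointing towards the tray's low end; y along the rail. Base board 300 x 170 x 10, from 175 behind the origin (-x) to 125 ahead.
- rail_mid (a point): Middle of the steel rail's axis: a level round bar 10 in diameter along the stand's y, 160 long between two posts of the same diameter that end at the bar; 120 above the bench, 155 from the stand's origin on the high side (-x), about 50 from the tray's upper edge, open all round. Axes as the stand's.
- wide_lane (a point): Middle of the wide lane's floor, on its surface, 65 above the bench. x runs down the lane (0.30 rad below level), y across, z square to the floor. Lane 68 wide, floor 220 long (110 up and 110 down from here), side walls only 12 high (outer ones 6 thick, the one between the lanes 24); upper end open; upper half: x negative. A tin set down stays put by friction; it must be moved down.
- narrow_lane (a point): The same for the narrow lane, 50 wide, beside the wide one (lane middles 83 apart; the wide lane lies to +y of the stand).
- wide_stop (a point): Foot of the back stop's face at the low end of the wide lane, mid-lane, on the floor surface, 110 down the slope from point wide_lane; axes as there. The stop is a rigid wall 35 high, square to the floor and 8 thick. A tin at home has its centre 40 up-slope from here.
- narrow_stop (a point): The same for the narrow lane.
- mug: White ceramic mug 80 across, 95 high with pencils standing to 185; handle on its +y side. Origin at the centre of its underside. Bystander.
- level: Aluminium spirit level 300 long (x) x 24 x 50 high, standing on its edge; origin at the centre of its underside. Bystander.
- set_square: Flat steel set square, 200 x 145, 4 thick, open in the middle, lying on the bench; origin at the middle of its long side. Bystander.
- clip: Blue spring clip 75 x 34 x 30 high lying on the bench; origin at the centre of its underside. Bystander.
Not all that is in view belongs to the job. What is shaped like the narrow_tin but green is not meant. What is shaped like the wide_tin but pink is not meant.

How it is judged:
By the outcome, as a careful person would: the job done as asked, in the order asked, and still so for the second after the job is handed in, with the robot touching nothing.
It also fails if it takes over 72 s, if anything falls off the work surface, if the arm or the gripper's body presses on something with over 40 N, if the wrist force passes 120 N, or if a joint passes its speed limit or range.

## Working session

There is one attempt and no reset: what is moved stays moved. The work goes in short steps, Python scripts to look and compute and a shell command to move; the robot and the scene stay as the last step left them, time stands still between calls to the robot, and variables do not carry over. Pictures are saved under pics/ and viewed, at most 10 in all, crops included, and the job is handed in when it is done.

```bash
ls; mkdir -p pics; python3 - <<'E'
from cell import ctrl
import cv2,json
print(ctrl.state())
for n in("top","scene"):
    cv2.imwrite(f"pics/{n}0.png",ctrl.get_image(n)[:,:,::-1])
    print(n,ctrl.calibration(n))
print(ctrl.calibration("wrist"))
E
```

```text
pics
{'time_s': 0.0, 'q': array([ 1.14227831,  0.70708102, -0.02763369,  1.48501022,  0.02200553,
        0.95090821, -0.07550404]), 'joint_velocities': array([-1.51467349e-03, -1.21481502e-03,  5.90727761e-04,  6.19191767e-06,
        3.26247341e-04,  5.53602615e-05,  2.00046287e-03]), 'joint_efforts': array([-4.61714571e-04, -8.83206153e+01,  1.23392198e+00, -2.36158776e+01,
        1.68247306e-02,  6.52978677e-03, -2.60404988e-06]), 'tool_pos': array([ 216.81712464, -532.26162398,  230.83729745]), 'orientation': array([ 9.81353388e-01,  1.92211402e-01, -1.20801640e-04, -5.38732887e-04]), 'ft_force': array([ 0.27563334, -1.49890866, -0.11350338]), 'wrist_torque': array([-0.07213511, -0.04437218,  0.07753911]), 'grip_force': 0.0, 'finger_gap': 1.003511511236262}
top {'fx': 599.1870285004596, 'fy': 599.1870285004596, 'cx': 318.61927788711733, 'cy': 251.56617325098335, 'R': array([[-0.01750483, -0.9996721 ,  0.01868868],
       [-0.99372219,  0.01532887, -0.11082075],
       [ 0.11049793, -0.02051125, -0.99366468]]), 't': array([  35.78248938,  549.26591555, 1725.73332435])}
scene {'fx': 538.2686925065618, 'fy': 538.2686925065618, 'cx': 315.6220981070672, 'cy': 246.05665802776892, 'R': array([[-0.35564788,  0.93460824,  0.00469204],
       [ 0.49715212,  0.19342838, -0.84582813],
       [-0.79142552, -0.29848432, -0.53343487]]), 't': array([ 159.75830947, -196.46655181, 1865.69133708])}
{'fx': 404.840632614252, 'fy': 404.840632614252, 'cx': 321.2431046199202, 'cy': 237.34250938199642, 'R': array([[ 0.37774315, -0.92590977, -0.00110074],
       [-0.89278608, -0.36454431,  0.26465159],
       [-0.24544476, -0.09898759, -0.96434347]]), 't': array([-575.30256497,  -35.52849025,  378.36111533])}
```

View pics/top0.png

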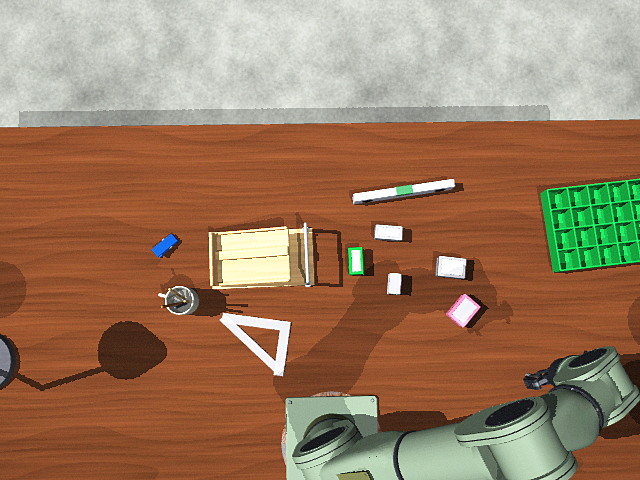

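View pics/scene0.png

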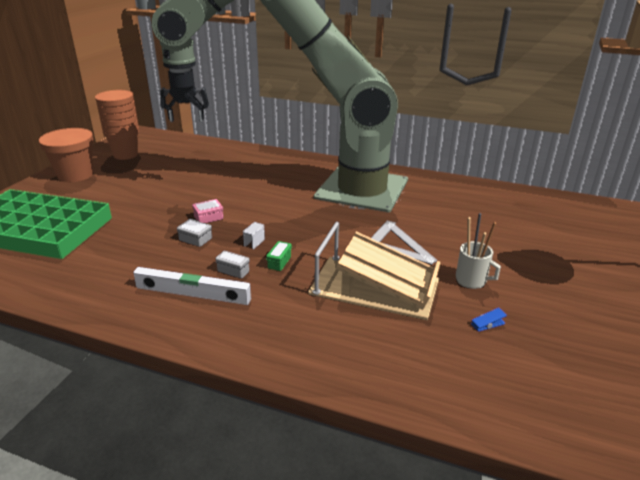

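Top view: wide tin candidates are the grey box at (451,267) and the pink one at (463,311). Narrow tin candidates are the grey box at (389,233) and the green one at (356,261). The marker is probably the grey item at (395,284). I choose the grey ones and check them in a close crop.

```bash
python3 - <<'E'
import cv2,numpy as np
im=cv2.imread("pics/top0.png")
a=cv2.resize(im[215:305,340:480],None,fx=5,fy=5,interpolation=cv2.INTER_CUBIC)
cv2.imwrite("pics/c1.png",a[:, :700])
b=cv2.resize(im[215:300,200:350],None,fx=5,fy=5,interpolation=cv2.INTER_CUBIC)
cv2.imwrite("pics/c2.png",b)
E
```

```text
(no output)
```

View pics/c1.png

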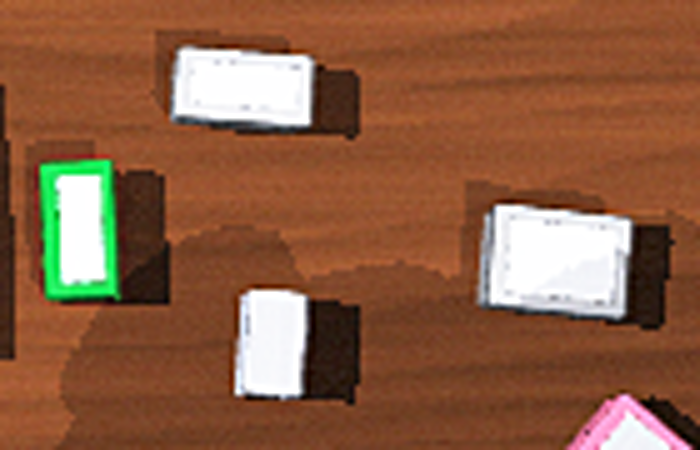

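View pics/c2.png

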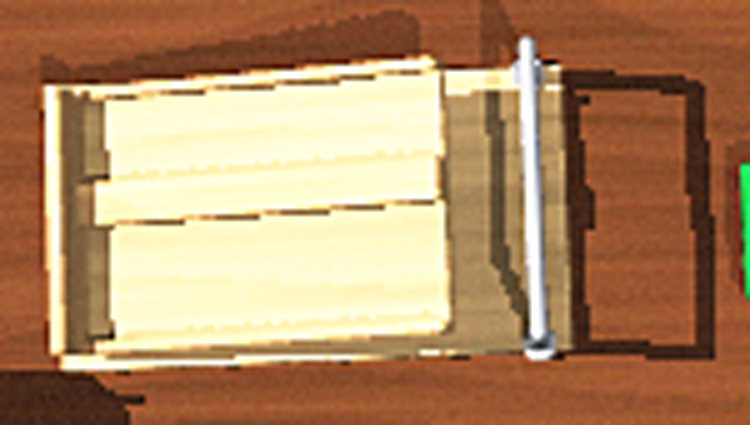

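The crop confirms them. The wide tin's grey lid is about 80x60, near (451,267). The narrow tin's is about 80x42, near (389,233). The marker's plain plate is about 60x32, near (395,284). The stand's low end is on the left, with the wide lane lower in the image and the rail at crop (527,42)-(538,340).

```bash
cat > h.py <<'E'
import numpy as np,cv2
from scipy.optimize import least_squares
from scipy.spatial.transform import Rotation as Rn
from cell import ctrl
def proj(c,X):
    p=np.atleast_2d(X)@c["R"].T+c["t"]; return np.c_[c["fx"]*p[:,0]/p[:,2]+c["cx"],c["fy"]*p[:,1]/p[:,2]+c["cy"]]
def place(p,M):  # p=x,y,yaw
    return np.asarray(M,float)@Rn.from_euler("z",p[2]).as_matrix().T+[p[0],p[1],0]
def fit(c,M,px,p0):
    r=least_squares(lambda p:(proj(c,place(p,M))-px).ravel(),p0,x_scale=[10,10,.1]); return r.x,np.sqrt((r.fun**2).mean())
def rect(l,w,z): return [[s*l/2,t*w/2,z] for s,t in((1,1),(1,-1),(-1,-1),(-1,1))]
def grab(n,f):
    c=ctrl.calibration(n); im=ctrl.get_image(n)[:,:,::-1].copy(); cv2.imwrite("pics/"+f,im); return c,im
E
python3 - <<'E'
from h import *
c=ctrl.calibration("top")
f=lambda a,o:np.array(a)/5+o+np.array([-.4,-.4])
o1=np.array([340,215]);o2=np.array([200,215])
# image: right=-y, down=-x. tin x ~ -y world (yaw -pi/2): +x right, +y up
def go(n,M,px,p0):
    p,e=fit(c,M,px,p0);print(n,p.round(3),"rms px",e.round(2))
go("wide",rect(80,60,44),f([(632,216),(627,308),(489,297),(497,205)],o1),[500,-200,-1.57])
go("narrow",rect(80,42,44),f([(313,57),(309,124),(172,118),(177,47)],o1),[550,-100,-1.57])
# marker length y: yaw 0: +y left,+x up
go("marker",rect(32,60,50),f([(241,291),(306,294),(302,396),(239,392)],o1)[[1,2,3,0]],[450,-100,0.]) if 0 else None
go("marker",[[30,16,50],[30,-16,50],[-30,-16,50],[-30,16,50]],f([(245,291),(306,294),(302,396),(241,390)],o1),[450,-100,0.])
# stand x -> +y world (yaw ~pi/2): +x left, +y down
go("stand",[[-155,-80,125],[-155,80,125],[-175,-85,10],[-175,85,10],[-105.1,-70,97.5]][:4],f([(527,42),(538,338),(566,67),(576,355)],o2),[480,150,1.57])
E
```

```text
wide [ 500.341 -360.22    -1.674] rms px 0.74
narrow [ 602.997 -177.358   -1.649] rms px 0.22
marker [ 4.52529e+02 -1.89773e+02 -7.70000e-02] rms px 0.49
stand [534.008 217.201   1.59 ] rms px 0.57
```

```bash
cat >> h.py <<'E'
def toolR(heading,tilt=0.): # tool x at heading, z down; tilt>0 leans approach along lane (x dips down)
    x=np.array([np.cos(heading)*np.cos(tilt),np.sin(heading)*np.cos(tilt),-np.sin(tilt)])
    y=np.cross([0,0,-1],[np.cos(heading),np.sin(heading),0]); return np.c_[x,y,np.cross(x,y)]
def rel(pos,R):
    s=ctrl.state();R0=Rn.from_quat(s["orientation"]).as_matrix()
    print("xyz m",(R0.T@(np.array(pos)-s["tool_pos"])/1000).round(4),"dr",Rn.from_matrix(R0.T@R).as_rotvec().round(4), "now",s["tool_pos"].round(1),"F",s["ft_force"].round(1),"t",round(s["time_s"],2))
E
python3 - <<'E'
from h import *
c=ctrl.calibration("wrist");s=ctrl.state();R0=Rn.from_quat(s["orientation"]).as_matrix()
print("cam in tool",R0.T@(-c["R"].T@c["t"]-s["tool_pos"]), "cam axes",(c["R"]@R0).round(2))
rel([500,-360,200],toolR(1.468))
E
```

```text
cam in tool [  66.1945746     0.77885465 -142.75505386] cam axes [[ 0.    1.    0.  ]
 [-0.96  0.   -0.26]
 [-0.26  0.    0.96]]
xyz m [ 0.3273 -0.0527  0.0309] dr [-9.0000e-04 -5.0000e-04 -1.0812e+00] now [ 216.8 -532.3  230.9] F [ 0.  -0.1 -1.2] t 0.1
```

```bash
python3 -m creep '[{"claw":1,"xyz":[0.327,-0.053,0.031],"dr":[0,0,-1.081]},{"claw":1,"xyz":[0.327,-0.053,0.031],"dr":[0,0,-1.081]},{"claw":1,"xyz":[0.327,-0.053,0.031],"dr":[0,0,-1.081]},{"claw":1,"xyz":[0.327,-0.053,0.031],"dr":[0,0,-1.081]},{"claw":1,"xyz":[0.327,-0.053,0.031],"dr":[0,0,-1.081]},{"claw":1,"xyz":[0.327,-0.053,0.031],"dr":[0,0,-1.081]},{"claw":1,"xyz":[0.327,-0.053,0.031],"dr":[0,0,-1.081]},{"claw":1,"xyz":[0.327,-0.053,0.031],"dr":[0,0,-1.081]},{"claw":1,"xyz":[0.327,-0.053,0.031],"dr":[0,0,-1.081]},{"claw":1,"xyz":[0.327,-0.053,0.031],"dr":[0,0,-1.081]},{"claw":1,"xyz":[0.327,-0.053,0.031],"dr":[0,0,-1.081]},{"claw":1,"xyz":[0.327,-0.053,0.031],"dr":[0,0,-1.081]}]' 60
python3 - <<'E'
from h import *
c,im=grab("wrist","w1.png")
pts=proj(c,place([500.3,-360.2,-1.674],rect(80,60,44)));print(pts.round(1))
s=ctrl.state();print(s["tool_pos"],s["orientation"])
E
```

```text
time_s: 1.1
tool_pos: [498.8, -361.0, 200.3]
orientation: [0.744, 0.668, -0.0, -0.0]
ft_force: [-0.6, 0.1, -0.7]
finger_gap: 1.0
grip_force: 0.0
[[362.1 265.5]
 [285.2 265.8]
 [282.3 161.9]
 [364.6 161.6]]
[ 498.90499854 -360.94924963  200.39068431] [ 7.43874276e-01  6.68319532e-01 -2.52580832e-04  7.20283759e-06]
```

View pics/w1.png

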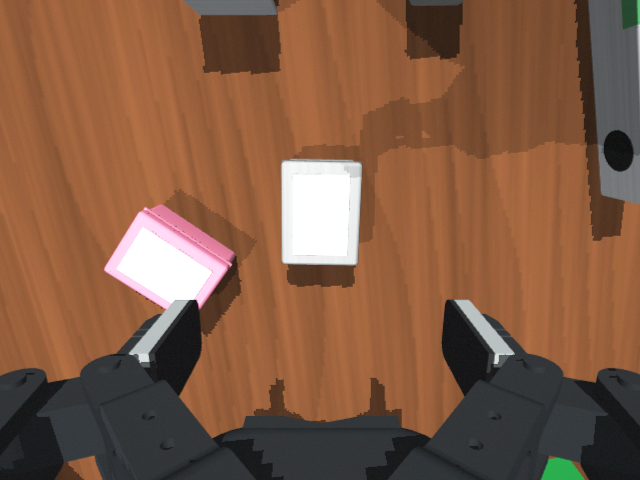

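The wrist view shows the wide tin's lid corners at (282,160), (361,162), (357,265) and (282,264), a few px from the prediction. I refit on these.

```bash
python3 - <<'E'
from h import *
c=ctrl.calibration("wrist")
p,e=fit(c,rect(80,60,44),np.array([(358.5,265),(282,264.5),(281.5,160),(361,161)]),[500,-360,-1.67]);print(p,e)
rel([p[0],p[1],17],toolR(p[2]+np.pi))
E
```

```text
[ 498.35074406 -359.18511411   -1.68692218] 0.7361890174123547
xyz m [ 0.0018 -0.0007  0.1834] dr [-0.0003  0.0004  0.0092] now [ 498.9 -360.9  200.4] F [ 0.2 -0.4  0.5] t 1.15
```

```bash
python3 -m creep '[{"claw":1,"xyz":[0.002,-0.001,0.04],"dr":[0,0,0.009]},{"claw":1,"xyz":[0.002,-0.001,0.08],"dr":[0,0,0.009]},{"claw":1,"xyz":[0.002,-0.001,0.12],"dr":[0,0,0.009]},{"claw":1,"xyz":[0.002,-0.001,0.15],"dr":[0,0,0.009]},{"claw":1,"xyz":[0.002,-0.001,0.175],"dr":[0,0,0.009]},{"claw":1,"xyz":[0.002,-0.001,0.191],"dr":[0,0,0.009]},{"claw":1,"xyz":[0.002,-0.001,0.191],"dr":[0,0,0.009]},{"claw":-1,"xyz":[0.002,-0.001,0.191],"dr":[0,0,0.009]},{"claw":-1,"xyz":[0.002,-0.001,0.191],"dr":[0,0,0.009]},{"claw":-1,"xyz":[0.002,-0.001,0.191],"dr":[0,0,0.009]},{"claw":-1,"xyz":[0.002,-0.001,0.191],"dr":[0,0,0.009]},{"claw":-1,"xyz":[0.002,-0.001,0.191],"dr":[0,0,0.009]},{"claw":-1,"xyz":[0.002,-0.001,0.191],"dr":[0,0,0.009]},{"claw":-1,"xyz":[0.002,-0.001,0.191],"dr":[0,0,0.009]},{"claw":-1,"xyz":[0.002,-0.001,0.191],"dr":[0,0,0.009]}]' 60
python3 - <<'E'
from h import *
rel([500,-250,220],toolR(1.59))
E
```

```text
time_s: 2.4
tool_pos: [499.5, -358.7, 11.1]
orientation: [0.746, 0.666, 0.0, 0.001]
ft_force: [-2.1, -0.3, 7.7]
finger_gap: 0.689
grip_force: 66.0
xyz m [ 0.1078 -0.0113 -0.209 ] dr [ 0.0019  0.0014 -0.1321] now [ 499.5 -358.7   11.1] F [-2.1 -0.3  7.7] t 2.4
```

```bash
python3 -m creep '[{"claw":-1,"xyz":[0,0,-0.02],"dr":[0,0,0]},{"claw":-1,"xyz":[0,0,-0.05],"dr":[0,0,0]},{"claw":-1,"xyz":[0,0,-0.09],"dr":[0,0,0]},{"claw":-1,"xyz":[0,0,-0.13],"dr":[0,0,0]},{"claw":-1,"xyz":[0,0,-0.17],"dr":[0,0,0]},{"claw":-1,"xyz":[0,0,-0.21],"dr":[0,0,0]},{"claw":-1,"xyz":[0.486,-0.054,-0.25],"dr":[0,0,-0.132]},{"claw":-1,"xyz":[0.486,-0.054,-0.25],"dr":[0,0,-0.132]},{"claw":-1,"xyz":[0.486,-0.054,-0.25],"dr":[0,0,-0.132]},{"claw":-1,"xyz":[0.486,-0.054,-0.25],"dr":[0,0,-0.132]},{"claw":-1,"xyz":[0.486,-0.054,-0.25],"dr":[0,0,-0.132]},{"claw":-1,"xyz":[0.486,-0.054,-0.25],"dr":[0,0,-0.132]},{"claw":-1,"xyz":[0.486,-0.054,-0.25],"dr":[0,0,-0.132]},{"claw":-1,"xyz":[0.486,-0.054,-0.25],"dr":[0,0,-0.132]},{"claw":-1,"xyz":[0.486,-0.054,-0.25],"dr":[0,0,-0.132]},{"claw":-1,"xyz":[0.486,-0.054,-0.25],"dr":[0,0,-0.132]},{"claw":-1,"xyz":[0.486,-0.054,-0.25],"dr":[0,0,-0.132]},{"claw":-1,"xyz":[0.486,-0.054,-0.25],"dr":[0,0,-0.132]},{"claw":-1,"xyz":[0.486,-0.054,-0.25],"dr":[0,0,-0.132]},{"claw":-1,"xyz":[0.486,-0.054,-0.25],"dr":[0,0,-0.132]}]'
python3 - <<'E'
from h import *
c,im=grab("wrist","w2.png")
sl=Rn.from_euler("y",.3).as_matrix()
P=[0,0,65]+np.array([[x,y,12] for y in(37+34,37-34,-46+25,-46-25) for x in(-110,0)])@sl.T
print(proj(c,place([534,217.2,1.59],P)).round(0).tolist());print(ctrl.state()["tool_pos"])
E
```

```text
time_s: 4.07
tool_pos: [499.3, 132.6, 260.3]
orientation: [0.699, 0.715, 0.001, 0.0]
ft_force: [-0.1, -1.4, -2.0]
finger_gap: 0.69
grip_force: 65.9
[[275.0, 241.0], [277.0, 97.0], [366.0, 241.0], [366.0, 97.0], [397.0, 241.0], [397.0, 98.0], [463.0, 242.0], [462.0, 98.0]]
[499.50812092 130.93125349 260.06361382]
```

View pics/w2.png

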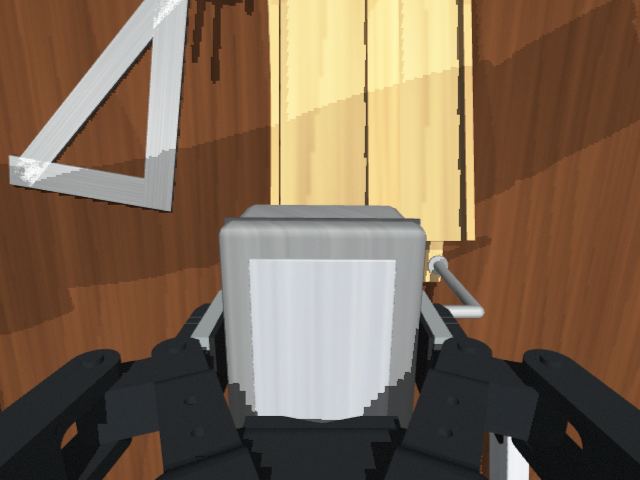

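The wrist view shows the tray's outer edges at cols 271 and 475, wall faces at 366 and 462, and the upper edge at row 240. That is within a few px of the prediction, so I'll check the profile numerically.

```bash
python3 - <<'E'
import cv2,numpy as np
g=cv2.imread("pics/w2.png").astype(int).sum(2)//3
for r in(40,120,160,190,215):
    d=np.diff(g[r-2:r+3].mean(0)); print(r,[(i,int(d[i])) for i in range(260,490) if abs(d[i])>14])
E
python3 - <<'E'
from h import *
c=ctrl.calibration("wrist")
sl=Rn.from_euler("y",.3).as_matrix()
for lab,y,z in(("out",77,12),("in",71,12),("y3top",3,12),("y3foot",3,0),("-21",-21,12),("-71top",-71,12),("-71foot",-71,0),("-77",-77,12)):
    P=[0,0,65]+np.array([[x,y,z] for x in(-90,-60,-30)])@sl.T
    print(lab,proj(c,place([534,217.2,1.59],P)).round(1).tolist())
s=ctrl.state();print(Rn.from_quat(s["orientation"]).as_matrix().round(3).tolist())
E
```

```text
40 [(268, 50), (269, 61), (277, -16), (278, -120), (279, 58), (280, 61), (362, -15), (363, -92), (366, 70), (367, 58), (398, -19), (455, -15), (456, -95), (458, -15), (462, 43), (463, 74), (464, 17), (470, -16), (471, -133)]
120 [(269, 44), (270, 73), (271, 17), (278, -125), (279, 64), (280, 63), (364, -18), (365, -105), (366, 41), (367, 77), (368, 20), (458, -18), (459, -117), (463, 24), (464, 67), (465, 42), (471, -15), (472, -86), (473, -27)]
160 [(269, 41), (270, 73), (271, 19), (277, -18), (278, -103), (279, 63), (280, 63), (365, -39), (366, -53), (367, 74), (368, 43), (456, -14), (457, -89), (458, -20), (464, 63), (465, 77), (472, -17), (473, -114)]
190 [(269, 60), (270, 76), (277, -18), (278, -108), (279, 66), (280, 63), (364, -36), (365, -78), (367, 68), (368, 63), (458, -19), (459, -109), (464, 27), (465, 71), (466, 42), (473, -63), (474, -57)]
215 [(401, 15), (402, 15), (457, -17), (458, -106), (465, 67), (466, 72), (473, -36), (474, -80)]
out [[267.4, 212.5], [267.7, 172.9], [267.9, 133.7]]
in [[275.4, 212.5], [275.6, 173.0], [275.8, 133.7]]
y3top [[365.5, 212.6], [365.4, 173.1], [365.3, 133.9]]
y3foot [[363.8, 214.0], [363.7, 176.0], [363.6, 138.2]]
-21 [[397.2, 212.7], [397.0, 173.2], [396.9, 133.9]]
-71top [[463.4, 212.8], [463.0, 173.3], [462.6, 134.0]]
-71foot [[458.0, 214.2], [457.7, 176.2], [457.3, 138.4]]
-77 [[471.4, 212.8], [470.9, 173.3], [470.5, 134.0]]
[[-0.02, 1.0, 0.001], [1.0, 0.02, -0.0], [-0.0, 0.001, -1.0]]
```

```bash
cat >> h.py <<'E'
ST=[535.9,217.2,1.59]; SL=Rn.from_euler("y",.3).as_matrix()
def lane(x,y,h,lat): # lat 37 wide, -46 narrow; returns world pos
    return place(ST,[np.array([0,lat,65])+SL@np.array([x,y,h])])[0]
def inlane(lat):
    s=ctrl.state();p=Rn.from_euler("z",-ST[2]).as_matrix()@(s["tool_pos"]-[ST[0],ST[1],0]); print("in lane",(SL.T@(p-[0,lat,65])).round(1),"F",(SL.T@Rn.from_euler("z",-ST[2]).as_matrix()@s["ft_force"]).round(1),"gap",round(s["finger_gap"],3),"t",round(s["time_s"],2))
LR=toolR(ST[2],.3)
E
python3 - <<'E'
from h import *
rel(lane(-52,0,40,37),LR); rel(lane(-52,0,14,37),LR)
E
```

```text
xyz m [0.0477 0.001  0.1415] dr [ 0.0011 -0.2998  0.001 ] now [499.5 130.9 260.1] F [ 0.5 -0.2 -2.8] t 4.12
xyz m [0.04   0.0009 0.1663] dr [ 0.0011 -0.2998  0.001 ] now [499.5 130.9 260.1] F [ 0.5 -0.2 -2.8] t 4.12
```

```bash
python3 -m creep '[{"claw":-1,"xyz":[0.048,0.001,0.03],"dr":[0,-0.1,0]},{"claw":-1,"xyz":[0.048,0.001,0.06],"dr":[0,-0.2,0]},{"claw":-1,"xyz":[0.048,0.001,0.09],"dr":[0.001,-0.3,0.001]},{"claw":-1,"xyz":[0.048,0.001,0.12],"dr":[0.001,-0.3,0.001]},{"claw":-1,"xyz":[0.048,0.001,0.1415],"dr":[0.001,-0.3,0.001]},{"claw":-1,"xyz":[0.044,0.001,0.155],"dr":[0.001,-0.3,0.001]},{"claw":-1,"xyz":[0.04,0.001,0.166],"dr":[0.001,-0.3,0.001]},{"claw":-1,"xyz":[0.04,0.001,0.166],"dr":[0.001,-0.3,0.001]},{"claw":-1,"xyz":[0.04,0.001,0.166],"dr":[0.001,-0.3,0.001]}]'
python3 -c "
from h import *
inlane(37)"
```

```text
time_s: 4.87
tool_pos: [500.2, 169.8, 93.6]
orientation: [0.693, 0.705, -0.105, 0.106]
ft_force: [-0.2, 0.4, -1.9]
finger_gap: 0.691
grip_force: 67.3
in lane [-53.1  -0.4  13.5] F [ 0.9  0.1 -1.7] gap 0.691 t 4.87
```

```bash
python3 -m creep '[{"claw":-1,"xyz":[0,0,0.001],"dr":[0,0,0]},{"claw":-1,"xyz":[0,0,0.002],"dr":[0,0,0]},{"claw":-1,"xyz":[0,0,0.002],"dr":[0,0,0]},{"claw":-1,"xyz":[0,0,0.002],"dr":[0,0,0]}]' && python3 -c "
from h import *
inlane(37)"
python3 -m creep '[{"claw":-1,"xyz":[0,0,0.001],"dr":[0,0,0]},{"claw":-1,"xyz":[0,0,0.002],"dr":[0,0,0]},{"claw":-1,"xyz":[0,0,0.002],"dr":[0,0,0]},{"claw":-1,"xyz":[0,0,0.002],"dr":[0,0,0]}]' && python3 -c "
from h import *
inlane(37)"
```

```text
time_s: 5.2
tool_pos: [500.0, 170.3, 91.6]
orientation: [0.693, 0.706, -0.105, 0.106]
ft_force: [-1.1, 0.3, -1.8]
finger_gap: 0.696
grip_force: 67.3
in lane [-52.   -0.2  11.8] F [ 0.9  1.1 -1.7] gap 0.696 t 5.2
time_s: 5.53
tool_pos: [500.0, 170.3, 90.8]
orientation: [0.692, 0.706, -0.104, 0.107]
ft_force: [-7.9, 3.1, 25.1]
finger_gap: 0.695
grip_force: 70.5
in lane [-51.8  -0.2  11. ] F [-4.3  7.8 24.9] gap 0.695 t 5.53
```

```bash
python3 -m creep '[{"claw":0.6,"xyz":[0,0,-0.001],"dr":[0,0,0]},{"claw":1,"xyz":[0,0,-0.001],"dr":[0,0,0]},{"claw":1,"xyz":[0,0,-0.001],"dr":[0,0,0]},{"claw":1,"xyz":[0,0,-0.001],"dr":[0,0,0]},{"claw":1,"xyz":[0,0,-0.001],"dr":[0,0,0]},{"claw":1,"xyz":[0,0,-0.02],"dr":[0,0,0]},{"claw":1,"xyz":[0,0,-0.055],"dr":[0,0,0]},{"claw":0,"xyz":[-0.03,0,-0.07],"dr":[0,0,0]},{"claw":-1,"xyz":[-0.062,0,-0.07],"dr":[0,0,0]},{"claw":-1,"xyz":[-0.065,0,-0.07],"dr":[0,0,0]},{"claw":-1,"xyz":[-0.065,0,-0.07],"dr":[0,0,0]},{"claw":-1,"xyz":[-0.065,0,-0.07],"dr":[0,0,0]},{"claw":-1,"xyz":[-0.065,0,-0.07],"dr":[0,0,0]},{"claw":-1,"xyz":[-0.065,0,-0.07],"dr":[0,0,0]}]' && python3 -c "
from h import *
inlane(37);grab('wrist','w3.png')"
```

```text
time_s: 6.7
tool_pos: [500.5, 129.3, 175.0]
orientation: [0.692, 0.706, -0.105, 0.106]
ft_force: [0.2, 0.8, -0.1]
finger_gap: 0.01
grip_force: 0.0
in lane [-1.159e+02  1.000e-01  7.930e+01] F [ 0.8 -0.2  0.1] gap 0.01 t 6.7
```

View pics/w3.png

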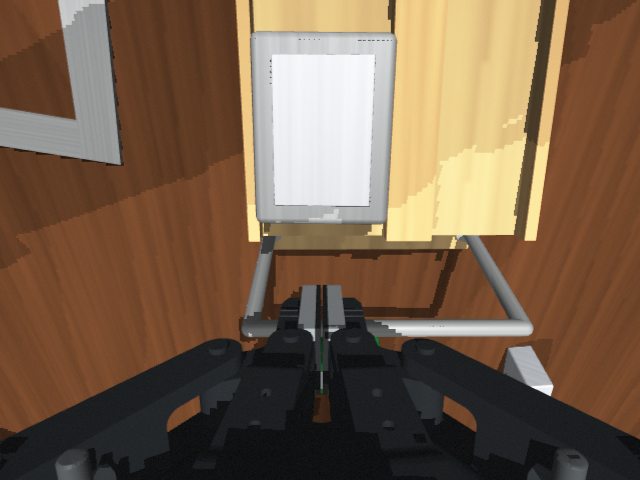

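The wide tin lies in the lane, lid up and nearly straight, with its lid at about (252-395, 33-222). The closed fingers are behind it at (322,300). Next I lower them and push.

```bash
python3 -m creep '[{"claw":-1,"xyz":[0,0,0.035],"dr":[0,0,0]},{"claw":-1,"xyz":[0,0,0.06],"dr":[0,0,0]},{"claw":-1,"xyz":[0,0,0.066],"dr":[0,0,0]},{"claw":-1,"xyz":[0,0,0.066],"dr":[0,0,0]},{"claw":-1,"xyz":[0.006,0,0.066],"dr":[0,0,0]},{"claw":-1,"xyz":[0.014,0,0.066],"dr":[0,0,0]},{"claw":-1,"xyz":[0.022,0,0.066],"dr":[0,0,0]},{"claw":-1,"xyz":[0.031,0,0.066],"dr":[0,0,0]},{"claw":-1,"xyz":[0.04,0,0.066],"dr":[0,0,0]},{"claw":-1,"xyz":[0.049,0,0.066],"dr":[0,0,0]},{"claw":-1,"xyz":[0.058,0,0.066],"dr":[0,0,0]},{"claw":-1,"xyz":[0.067,0,0.066],"dr":[0,0,0]},{"claw":-1,"xyz":[0.076,0,0.066],"dr":[0,0,0]},{"claw":-1,"xyz":[0.085,0,0.066],"dr":[0,0,0]},{"claw":-1,"xyz":[0.094,0,0.066],"dr":[0,0,0]},{"claw":-1,"xyz":[0.103,0,0.066],"dr":[0,0,0]},{"claw":-1,"xyz":[0.112,0,0.066],"dr":[0,0,0]},{"claw":-1,"xyz":[0.12,0,0.066],"dr":[0,0,0]},{"claw":-1,"xyz":[0.125,0,0.066],"dr":[0,0,0]},{"claw":-1,"xyz":[0.125,0,0.066],"dr":[0,0,0]}]' && python3 -c "
from h import *
inlane(37)"
```

```text
time_s: 8.42
tool_pos: [498.4, 229.6, 75.1]
orientation: [0.692, 0.706, -0.105, 0.106]
ft_force: [0.4, 0.5, -1.0]
finger_gap: 0.001
grip_force: 0.0
in lane [ 9.6  0.2 13.5] F [ 0.8 -0.4 -0.8] gap 0.001 t 8.42
```

Contact with the stop is expected at about 19. I approach it in small steps.

```bash
for i in 1 2; do python3 -m creep '[{"claw":-1,"xyz":[0.002,0,0],"dr":[0,0,0]},{"claw":-1,"xyz":[0.004,0,0],"dr":[0,0,0]},{"claw":-1,"xyz":[0.005,0,0],"dr":[0,0,0]},{"claw":-1,"xyz":[0.005,0,0],"dr":[0,0,0]}]' >/dev/null && python3 -c "
from h import *
inlane(37)"; done
```

```text
in lane [13.2 -0.1 13.6] F [ 0.1  1.3 -0.2] gap -0.0 t 8.75
in lane [18.5 -0.  13.6] F [0.3 0.3 0. ] gap -0.005 t 9.08
```

```bash
for i in 1 2; do python3 -m creep '[{"claw":-1,"xyz":[0.001,0,0],"dr":[0,0,0]},{"claw":-1,"xyz":[0.002,0,0],"dr":[0,0,0]},{"claw":-1,"xyz":[0.002,0,0],"dr":[0,0,0]}]' >/dev/null && python3 -c "
from h import *
inlane(37)"; done
python3 -c "
from h import *
grab('wrist','w4.png')"
```

```text
in lane [20.4 -0.  13.7] F [-0.1  0.7  0.5] gap 0.004 t 9.33
in lane [20.6 -0.3 13.7] F [-10.5  -0.    6.2] gap 0.004 t 9.58
```

View pics/w4.png

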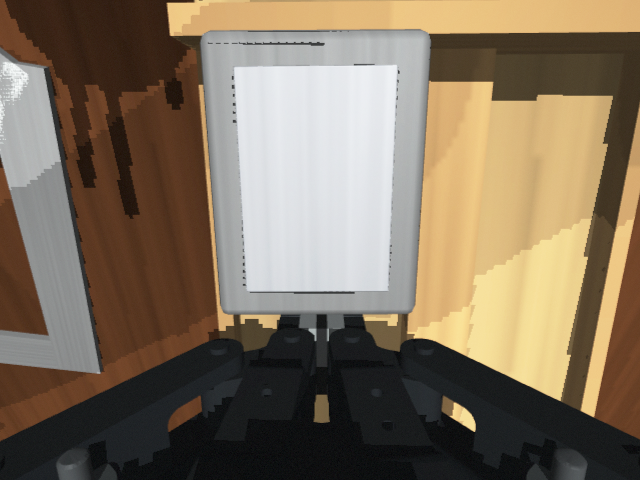

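The wide tin's lid (205-430, 30-312) has its front edge parallel to the stop along row 30, and the push reads 10 N, so it is home and square. Now the narrow tin.

```bash
python3 -m creep '[{"claw":-1,"xyz":[-0.006,0,0],"dr":[0,0,0]},{"claw":-1,"xyz":[-0.01,0,-0.03],"dr":[0,0,0]},{"claw":-1,"xyz":[-0.01,0,-0.07],"dr":[0,0,0]},{"claw":-1,"xyz":[-0.02,0,-0.11],"dr":[0,0.05,0]},{"claw":0.5,"xyz":[-0.04,0,-0.14],"dr":[0,0.15,0]},{"claw":0.5,"xyz":[-0.06,0,-0.15],"dr":[0,0.3,0]},{"claw":0.5,"xyz":[-0.06,0,-0.15],"dr":[0,0.3,0]},{"claw":0.5,"xyz":[-0.06,0,-0.15],"dr":[0,0.3,0]}]' && python3 -c "
from h import *
rel([603,-190,200],toolR(1.4926))"
```

```text
time_s: 10.3
tool_pos: [500.1, 225.7, 234.2]
orientation: [0.702, 0.712, 0.002, -0.0]
ft_force: [0.5, -1.0, 1.0]
finger_gap: 0.568
grip_force: 0.0
xyz m [-0.4171  0.0971  0.0333] dr [ 0.002  -0.0027  0.0919] now [500.1 225.7 234.2] F [ 0.5 -1.   1. ] t 10.3
```

```bash
python3 -m creep '[{"claw":0.7,"xyz":[-0.417,0.097,0.033],"dr":[0.002,-0.003,0.092]},{"claw":0.7,"xyz":[-0.417,0.097,0.033],"dr":[0.002,-0.003,0.092]},{"claw":0.7,"xyz":[-0.417,0.097,0.033],"dr":[0.002,-0.003,0.092]},{"claw":0.7,"xyz":[-0.417,0.097,0.033],"dr":[0.002,-0.003,0.092]},{"claw":0.7,"xyz":[-0.417,0.097,0.033],"dr":[0.002,-0.003,0.092]},{"claw":0.7,"xyz":[-0.417,0.097,0.033],"dr":[0.002,-0.003,0.092]},{"claw":0.7,"xyz":[-0.417,0.097,0.033],"dr":[0.002,-0.003,0.092]},{"claw":0.7,"xyz":[-0.417,0.097,0.033],"dr":[0.002,-0.003,0.092]},{"claw":0.7,"xyz":[-0.417,0.097,0.033],"dr":[0.002,-0.003,0.092]},{"claw":0.7,"xyz":[-0.417,0.097,0.033],"dr":[0.002,-0.003,0.092]},{"claw":0.7,"xyz":[-0.417,0.097,0.033],"dr":[0.002,-0.003,0.092]},{"claw":0.7,"xyz":[-0.417,0.097,0.033],"dr":[0.002,-0.003,0.092]},{"claw":0.7,"xyz":[-0.417,0.097,0.033],"dr":[0.002,-0.003,0.092]}]'
python3 - <<'E'
from h import *
c,im=grab("wrist","w5.png")
pts=proj(c,place([603,-177.4,-1.649],rect(80,42,44)));print(pts.round(1).tolist())
h=cv2.cvtColor(im,cv2.COLOR_BGR2HSV);m=((h[...,1]<50)&(h[...,2]>110)).astype(np.uint8)
n,l,st,ce=cv2.connectedComponentsWithStats(m)
for i in range(1,n):
    if st[i,4]>500: print(st[i],ce[i].round(0),cv2.boxPoints(cv2.minAreaRect(np.argwhere(l==i)[:,::-1].astype(np.float32))).round(1).tolist())
E
```

```text
time_s: 11.38
tool_pos: [603.7, -185.7, 198.4]
orientation: [0.732, 0.681, -0.002, -0.001]
ft_force: [-0.9, 0.6, -0.5]
finger_gap: 0.848
grip_force: 0.0
[[347.8, 257.2], [293.3, 256.9], [291.9, 151.1], [350.4, 151.4]]
[ 432   47   70  185 6441] [475. 139.] [[430.6000061035156, 52.20000076293945], [483.79998779296875, 46.20000076293945], [504.0, 228.0], [450.79998779296875, 233.89999389648438]]
[ 144   53   95   46 3358] [192.  75.] [[143.8000030517578, 61.400001525878906], [234.60000610351562, 51.79999923706055], [238.5, 89.0999984741211], [147.8000030517578, 98.69999694824219]]
[ 294  151   58  107 5858] [322. 204.] [[293.1000061035156, 256.6000061035156], [295.0, 150.6999969482422], [351.20001220703125, 151.6999969482422], [349.29998779296875, 257.6000061035156]]
[  80  206  103   56 4325] [125. 233.] [[78.80000305175781, 258.3999938964844], [80.5, 204.10000610351562], [182.0, 207.3000030517578], [180.3000030517578, 261.6000061035156]]
[ 475  289   39   60 1580] [496. 316.] [[474.3999938964844, 291.70001220703125], [507.3999938964844, 288.5], [513.0999755859375, 348.0], [480.1000061035156, 351.20001220703125]]
[161 294  51  61 919] [185. 322.] [[160.10000610351562, 344.6000061035156], [192.0, 284.0], [211.39999389648438, 294.20001220703125], [179.60000610351562, 354.79998779296875]]
[432 294  50  61 935] [457. 322.] [[431.5, 294.20001220703125], [450.20001220703125, 284.3999938964844], [482.6000061035156, 345.8999938964844], [463.8999938964844, 355.70001220703125]]
[ 80 447  43  33 794] [102. 466.] [[79.80000305175781, 478.29998779296875], [100.69999694824219, 445.3999938964844], [122.69999694824219, 459.29998779296875], [101.9000015258789, 492.20001220703125]]
```

```bash
python3 - <<'E'
from h import *
c=ctrl.calibration("wrist")
p,e=fit(c,rect(80,42,44),np.array([(349.3,257.6),(293.1,256.6),(294,150.7),(351.2,151.7)]),[603,-177,-1.65]);print(p,e)
rel([p[0],p[1],10],toolR(p[2]+np.pi))
E
```

```text
[ 603.94133314 -176.55749959   -1.65540946] 0.5547400787586084
xyz m [0.0087 0.0003 0.1888] dr [-0.0038  0.0025  0.013 ] now [ 603.8 -184.8  198.8] F [0.7 0.2 0.1] t 11.43
```

```bash
python3 -m creep '[{"claw":0.7,"xyz":[0.009,0,0.04],"dr":[-0.004,0.003,0.013]},{"claw":0.7,"xyz":[0.009,0,0.08],"dr":[-0.004,0.003,0.013]},{"claw":0.7,"xyz":[0.009,0,0.12],"dr":[-0.004,0.003,0.013]},{"claw":0.7,"xyz":[0.009,0,0.15],"dr":[-0.004,0.003,0.013]},{"claw":0.7,"xyz":[0.009,0,0.175],"dr":[-0.004,0.003,0.013]},{"claw":0.7,"xyz":[0.009,0,0.187],"dr":[-0.004,0.003,0.013]},{"claw":0.7,"xyz":[0.009,0,0.187],"dr":[-0.004,0.003,0.013]},{"claw":-1,"xyz":[0.009,0,0.187],"dr":[-0.004,0.003,0.013]},{"claw":-1,"xyz":[0.009,0,0.187],"dr":[-0.004,0.003,0.013]},{"claw":-1,"xyz":[0.009,0,0.187],"dr":[-0.004,0.003,0.013]},{"claw":-1,"xyz":[0.009,0,0.187],"dr":[-0.004,0.003,0.013]},{"claw":-1,"xyz":[0.009,0,0.187],"dr":[-0.004,0.003,0.013]},{"claw":-1,"xyz":[0.009,0,0.187],"dr":[-0.004,0.003,0.013]},{"claw":-1,"xyz":[0.009,0,0.187],"dr":[-0.004,0.003,0.013]},{"claw":-1,"xyz":[0.009,0,0.187],"dr":[-0.004,0.003,0.013]}]' 60
python3 - <<'E'
from h import *
rel(np.array(lane(-52,0,0,-46))*[1,1,0]+[0,0,240],toolR(ST[2]))
E
```

```text
time_s: 12.68
tool_pos: [604.7, -177.8, 14.4]
orientation: [0.737, 0.676, 0.001, 0.001]
ft_force: [-1.6, 1.2, 9.2]
finger_gap: 0.48
grip_force: 61.5
xyz m [ 0.343  -0.0507 -0.2259] dr [ 0.0038  0.0004 -0.1053] now [ 604.7 -177.8   14.4] F [-1.6  1.2  9.2] t 12.68
```

```bash
python3 -m creep '[{"claw":-1,"xyz":[0,0,-0.03],"dr":[0,0,0]},{"claw":-1,"xyz":[0,0,-0.07],"dr":[0,0,0]},{"claw":-1,"xyz":[0,0,-0.11],"dr":[0,0,0]},{"claw":-1,"xyz":[0,0,-0.15],"dr":[0,0,0]},{"claw":-1,"xyz":[0,0,-0.19],"dr":[0,0,0]},{"claw":-1,"xyz":[0.01,0,-0.226],"dr":[0,0,0]},{"claw":-1,"xyz":[0.343,-0.051,-0.226],"dr":[0.004,0,-0.105]},{"claw":-1,"xyz":[0.343,-0.051,-0.226],"dr":[0.004,0,-0.105]},{"claw":-1,"xyz":[0.343,-0.051,-0.226],"dr":[0.004,0,-0.105]},{"claw":-1,"xyz":[0.343,-0.051,-0.226],"dr":[0.004,0,-0.105]},{"claw":-1,"xyz":[0.343,-0.051,-0.226],"dr":[0.004,0,-0.105]},{"claw":-1,"xyz":[0.343,-0.051,-0.226],"dr":[0.004,0,-0.105]},{"claw":-1,"xyz":[0.343,-0.051,-0.226],"dr":[0.004,0,-0.105]},{"claw":-1,"xyz":[0.343,-0.051,-0.226],"dr":[0.004,0,-0.105]},{"claw":-1,"xyz":[0.343,-0.051,-0.226],"dr":[0.004,0,-0.105]},{"claw":-1,"xyz":[0.343,-0.051,-0.226],"dr":[0.004,0,-0.105]},{"claw":-1,"xyz":[0.343,-0.051,-0.226],"dr":[0.004,0,-0.105]}]'
python3 - <<'E'
from h import *
rel(lane(-52,0,45,-46),LR); rel(lane(-52,0,16,-46),LR)
c,im=grab("wrist","w6.png")
g=im.astype(int).sum(2)//3
for r in(60,100,140,180):
    d=np.diff(g[r-2:r+3].mean(0)); print(r,[(i,int(d[i])) for i in range(180,480) if abs(d[i])>25])
for lab,y,z in(("77",77,12),("3",3,12),("-21",-21,12),("-71top",-71,12),("-77",-77,12)):
    P=[0,0,65]+np.array([[x,y,z] for x in(-60,-30,0)])@SL.T
    print(lab,proj(c,place(ST,P)).round(1).tolist())
E
```

```text
time_s: 14.1
tool_pos: [582.2, 168.2, 239.2]
orientation: [0.7, 0.714, -0.001, -0.0]
ft_force: [0.6, 0.0, -1.1]
finger_gap: 0.482
grip_force: 61.7
xyz m [0.0135 0.0009 0.1158] dr [-0.0015 -0.2999  0.0003] now [582.2 168.2 239.2] F [ 0.6  0.  -1.1] t 14.1
xyz m [0.0049 0.0009 0.1435] dr [-0.0015 -0.2999  0.0003] now [582.2 168.2 239.2] F [ 0.6  0.  -1.1] t 14.1
60 [(226, -46), (238, -27), (239, -30), (240, -39), (241, -29), (244, -27), (249, 51), (250, 71), (288, -103), (289, 71), (353, -84), (355, 71), (356, 40), (364, -28), (366, -28), (367, -77)]
100 [(249, 55), (250, 72), (288, -115), (289, 66), (290, 40), (352, -72), (354, -39), (355, 55), (356, 73), (364, -34), (365, -32), (366, -70)]
140 [(288, -76), (289, 50), (290, 42), (353, -106), (355, 34), (356, 75), (364, -30), (365, -86)]
180 [(288, -83), (289, 41), (290, 62), (354, -110), (356, 71), (357, 42), (364, -40), (365, -89)]
77 [[154.9, 225.2], [155.5, 184.4], [156.1, 143.8]]
3 [[256.0, 225.3], [256.3, 184.5], [256.5, 143.9]]
-21 [[288.8, 225.3], [289.0, 184.5], [289.1, 143.9]]
-71top [[357.2, 225.4], [357.2, 184.6], [357.1, 144.0]]
-77 [[365.4, 225.4], [365.4, 184.6], [365.3, 144.0]]
```

```bash
python3 -m creep '[{"claw":-1,"xyz":[0.014,0.001,0.02],"dr":[-0.001,-0.1,0]},{"claw":-1,"xyz":[0.014,0.001,0.05],"dr":[-0.001,-0.2,0]},{"claw":-1,"xyz":[0.014,0.001,0.08],"dr":[-0.001,-0.3,0]},{"claw":-1,"xyz":[0.014,0.001,0.116],"dr":[-0.001,-0.3,0]},{"claw":-1,"xyz":[0.01,0.001,0.13],"dr":[-0.001,-0.3,0]},{"claw":-1,"xyz":[0.005,0.001,0.143],"dr":[-0.001,-0.3,0]},{"claw":-1,"xyz":[0.005,0.001,0.143],"dr":[-0.001,-0.3,0]},{"claw":-1,"xyz":[0.005,0.001,0.143],"dr":[-0.001,-0.3,0]}]' >/dev/null; python3 -c "
from h import *
inlane(-46)"
python3 -m creep '[{"claw":-1,"xyz":[0,0,0.001],"dr":[0,0,0]},{"claw":-1,"xyz":[0,0,0.002],"dr":[0,0,0]},{"claw":-1,"xyz":[0,0,0.002],"dr":[0,0,0]},{"claw":-1,"xyz":[0,0,0.002],"dr":[0,0,0]}]' >/dev/null; python3 -c "
from h import *
inlane(-46)"
```

```text
in lane [-53.   -0.2  15.4] F [ 0.2 -0.8 -1.2] gap 0.481 t 14.82
in lane [-52.   -0.1  13.8] F [ 0.5  0.2 -1.6] gap 0.481 t 15.15
```

```bash
python3 -m creep '[{"claw":-1,"xyz":[0,0,0.001],"dr":[0,0,0]},{"claw":-1,"xyz":[0,0,0.0015],"dr":[0,0,0]},{"claw":-1,"xyz":[0,0,0.0015],"dr":[0,0,0]},{"claw":-1,"xyz":[0,0,0.0015],"dr":[0,0,0]}]' >/dev/null; python3 -c "
from h import *
inlane(-46)"
```

```text
in lane [-51.8  -0.1  13. ] F [-1.4  2.6 11. ] gap 0.481 t 15.48
```

```bash
python3 -m creep '[{"claw":0.3,"xyz":[0,0,-0.001],"dr":[0,0,0]},{"claw":0.7,"xyz":[0,0,-0.001],"dr":[0,0,0]},{"claw":0.7,"xyz":[0,0,-0.001],"dr":[0,0,0]},{"claw":0.7,"xyz":[0,0,-0.001],"dr":[0,0,0]},{"claw":0.7,"xyz":[0,0,-0.001],"dr":[0,0,0]},{"claw":0.7,"xyz":[0,0,-0.02],"dr":[0,0,0]},{"claw":0.7,"xyz":[0,0,-0.055],"dr":[0,0,0]},{"claw":0,"xyz":[-0.03,0,-0.07],"dr":[0,0,0]},{"claw":-1,"xyz":[-0.062,0,-0.07],"dr":[0,0,0]},{"claw":-1,"xyz":[-0.065,0,-0.07],"dr":[0,0,0]},{"claw":-1,"xyz":[-0.065,0,-0.07],"dr":[0,0,0]},{"claw":-1,"xyz":[-0.065,0,-0.07],"dr":[0,0,0]},{"claw":-1,"xyz":[-0.065,0,-0.07],"dr":[0,0,0]},{"claw":-1,"xyz":[-0.065,0,-0.07],"dr":[0,0,0]}]' && python3 - <<'E'
from h import *
inlane(-46);c,im=grab('wrist','w7.png')
h=cv2.cvtColor(im,cv2.COLOR_BGR2HSV);m=((h[...,1]<50)&(h[...,2]>80)).astype(np.uint8)
n,l,st,ce=cv2.connectedComponentsWithStats(m)
for i in range(1,n):
    if st[i,4]>1500: print(st[i])
P=place(ST,[0,-46,65]+np.array(rect(80,42,44))@SL.T+SL@[-52,0,0]);print(proj(c,P).round(0).tolist())
E
```

```text
time_s: 16.65
tool_pos: [583.4, 131.8, 177.3]
orientation: [0.692, 0.706, -0.105, 0.106]
ft_force: [-0.4, 0.1, -0.0]
finger_gap: 0.0
grip_force: 0.0
in lane [-115.7    0.2   81.8] F [0.1 0.4 0. ] gap 0.0 t 16.65
[  272    32   102   190 18192]
[ 354  234   36  100 1510]
[ 101  249  177   86 3758]
[[271.0, 29.0], [375.0, 30.0], [369.0, 222.0], [277.0, 222.0]]
```

The narrow tin sits at (272-374, 32-222), as predicted. I push it down the same way.

```bash
python3 -m creep '[{"claw":-1,"xyz":[0,0,0.035],"dr":[0,0,0]},{"claw":-1,"xyz":[0,0,0.06],"dr":[0,0,0]},{"claw":-1,"xyz":[0,0,0.068],"dr":[0,0,0]},{"claw":-1,"xyz":[0,0,0.068],"dr":[0,0,0]},{"claw":-1,"xyz":[0.006,0,0.068],"dr":[0,0,0]},{"claw":-1,"xyz":[0.014,0,0.068],"dr":[0,0,0]},{"claw":-1,"xyz":[0.022,0,0.068],"dr":[0,0,0]},{"claw":-1,"xyz":[0.031,0,0.068],"dr":[0,0,0]},{"claw":-1,"xyz":[0.04,0,0.068],"dr":[0,0,0]},{"claw":-1,"xyz":[0.049,0,0.068],"dr":[0,0,0]},{"claw":-1,"xyz":[0.058,0,0.068],"dr":[0,0,0]},{"claw":-1,"xyz":[0.067,0,0.068],"dr":[0,0,0]},{"claw":-1,"xyz":[0.076,0,0.068],"dr":[0,0,0]},{"claw":-1,"xyz":[0.085,0,0.068],"dr":[0,0,0]},{"claw":-1,"xyz":[0.094,0,0.068],"dr":[0,0,0]},{"claw":-1,"xyz":[0.103,0,0.068],"dr":[0,0,0]},{"claw":-1,"xyz":[0.112,0,0.068],"dr":[0,0,0]},{"claw":-1,"xyz":[0.12,0,0.068],"dr":[0,0,0]},{"claw":-1,"xyz":[0.127,0,0.068],"dr":[0,0,0]},{"claw":-1,"xyz":[0.127,0,0.068],"dr":[0,0,0]}]' >/dev/null; python3 -c "
from h import *
inlane(-46)"
for i in 1 2 3; do python3 -m creep '[{"claw":-1,"xyz":[0.001,0,0],"dr":[0,0,0]},{"claw":-1,"xyz":[0.002,0,0],"dr":[0,0,0]},{"claw":-1,"xyz":[0.003,0,0],"dr":[0,0,0]},{"claw":-1,"xyz":[0.003,0,0],"dr":[0,0,0]}]' >/dev/null; python3 -c "
from h import *
inlane(-46)"; done
```

```text
in lane [12.   0.5 14. ] F [ 0.2  1.  -0.1] gap -0.001 t 18.37
in lane [13.1 -0.  14.2] F [-0.8 -0.7 -0.5] gap 0.001 t 18.7
in lane [16.4  0.1 14.2] F [-0.7 -0.6 -0. ] gap 0.004 t 19.03
in lane [19.5  0.1 14.1] F [-0.4 -0.1  0.2] gap -0.007 t 19.37
```

```bash
python3 -m creep '[{"claw":-1,"xyz":[0.001,0,0],"dr":[0,0,0]},{"claw":-1,"xyz":[0.002,0,0],"dr":[0,0,0]},{"claw":-1,"xyz":[0.002,0,0],"dr":[0,0,0]},{"claw":-1,"xyz":[0.002,0,0],"dr":[0,0,0]}]' >/dev/null; python3 - <<'E'
from h import *
inlane(-46);c,im=grab('wrist','w8.png')
h=cv2.cvtColor(im,cv2.COLOR_BGR2HSV);m=((h[...,1]<50)&(h[...,2]>80)).astype(np.uint8)
n,l,st,ce=cv2.connectedComponentsWithStats(m)
for i in range(1,n):
    if st[i,4]>1500: print(st[i])
for lat,w in((-46,42),(37,60)):
    P=place(ST,[0,lat,65]+np.array(rect(80,w,44))@SL.T+SL@[70,0,0]);print(proj(c,P).round(0).tolist())
E
```

```text
in lane [21.  -0.  14.1] F [-3.1 -0.9 -0. ] gap -0.0 t 19.7
[  237    30   161   311 42271]
[    0    32   147   283 36481]
[[240.0, 32.0], [405.0, 32.0], [391.0, 320.0], [253.0, 320.0]]
[[-123.0, 32.0], [113.0, 32.0], [149.0, 319.0], [-47.0, 319.0]]
```

```bash
python3 -m creep '[{"claw":-1,"xyz":[0.001,0,0],"dr":[0,0,0]},{"claw":-1,"xyz":[0.001,0,0],"dr":[0,0,0]},{"claw":-1,"xyz":[0.001,0,0],"dr":[0,0,0]}]'; python3 -c "
from h import *
inlane(-46)"
python3 -m creep '[{"claw":-1,"xyz":[-0.006,0,0],"dr":[0,0,0]},{"claw":-1,"xyz":[-0.01,0,-0.03],"dr":[0,0,0]},{"claw":-1,"xyz":[-0.01,0,-0.07],"dr":[0,0,0]},{"claw":-1,"xyz":[-0.02,0,-0.11],"dr":[0,0.05,0]},{"claw":0,"xyz":[-0.04,0,-0.14],"dr":[0,0.15,0]},{"claw":0.3,"xyz":[-0.06,0,-0.15],"dr":[0,0.3,0]},{"claw":0.3,"xyz":[-0.06,0,-0.15],"dr":[0,0.3,0]},{"claw":0.3,"xyz":[-0.06,0,-0.15],"dr":[0,0.3,0]}]' && python3 -c "
from h import *
rel([452,-190,200],toolR(-.077))"
```

```text
time_s: 20.0
tool_pos: [581.6, 242.4, 72.3]
orientation: [0.693, 0.706, -0.106, 0.107]
ft_force: [0.4, -6.3, 4.5]
finger_gap: 0.0
grip_force: 4.1
in lane [21.1 -0.2 14.1] F [-7.4 -0.3  2.4] gap 0.0 t 20.0
time_s: 20.67
tool_pos: [583.2, 227.0, 234.7]
orientation: [0.702, 0.712, 0.001, -0.0]
ft_force: [-0.4, 0.3, -1.0]
finger_gap: 0.566
grip_force: 0.0
xyz m [-0.4152 -0.1369  0.0336] dr [-1.0000e-03 -2.6000e-03  1.6613e+00] now [583.2 227.  234.7] F [-0.4  0.3 -1. ] t 20.67
```

```bash
python3 -m creep '[{"claw":0.4,"xyz":[-0.415,-0.137,0.034],"dr":[-0.001,-0.003,1.661]},{"claw":0.4,"xyz":[-0.415,-0.137,0.034],"dr":[-0.001,-0.003,1.661]},{"claw":0.4,"xyz":[-0.415,-0.137,0.034],"dr":[-0.001,-0.003,1.661]},{"claw":0.4,"xyz":[-0.415,-0.137,0.034],"dr":[-0.001,-0.003,1.661]},{"claw":0.4,"xyz":[-0.415,-0.137,0.034],"dr":[-0.001,-0.003,1.661]},{"claw":0.4,"xyz":[-0.415,-0.137,0.034],"dr":[-0.001,-0.003,1.661]},{"claw":0.4,"xyz":[-0.415,-0.137,0.034],"dr":[-0.001,-0.003,1.661]},{"claw":0.4,"xyz":[-0.415,-0.137,0.034],"dr":[-0.001,-0.003,1.661]},{"claw":0.4,"xyz":[-0.415,-0.137,0.034],"dr":[-0.001,-0.003,1.661]},{"claw":0.4,"xyz":[-0.415,-0.137,0.034],"dr":[-0.001,-0.003,1.661]},{"claw":0.4,"xyz":[-0.415,-0.137,0.034],"dr":[-0.001,-0.003,1.661]},{"claw":0.4,"xyz":[-0.415,-0.137,0.034],"dr":[-0.001,-0.003,1.661]},{"claw":0.4,"xyz":[-0.415,-0.137,0.034],"dr":[-0.001,-0.003,1.661]},{"claw":0.4,"xyz":[-0.415,-0.137,0.034],"dr":[-0.001,-0.003,1.661]},{"claw":0.4,"xyz":[-0.415,-0.137,0.034],"dr":[-0.001,-0.003,1.661]},{"claw":0.4,"xyz":[-0.415,-0.137,0.034],"dr":[-0.001,-0.003,1.661]},{"claw":0.4,"xyz":[-0.415,-0.137,0.034],"dr":[-0.001,-0.003,1.661]}]'
python3 - <<'E'
from h import *
c,im=grab("wrist","w9.png")
print(proj(c,place([452.5,-189.8,-.077],[[30,16,50],[30,-16,50],[-30,-16,50],[-30,16,50]])).round(1).tolist())
h=cv2.cvtColor(im,cv2.COLOR_BGR2HSV);m=((h[...,1]<50)&(h[...,2]>80)).astype(np.uint8)
n,l,st,ce=cv2.connectedComponentsWithStats(m)
for i in range(1,n):
    if st[i,4]>1000: print(st[i],cv2.boxPoints(cv2.minAreaRect(np.argwhere(l==i)[:,::-1].astype(np.float32))).round(1).tolist())
E
```

```text
time_s: 22.08
tool_pos: [452.8, -186.6, 199.0]
orientation: [0.999, -0.034, -0.002, 0.001]
ft_force: [0.9, 0.1, -0.4]
finger_gap: 0.701
grip_force: 0.0
[[301.9, 178.3], [346.4, 178.7], [344.3, 258.0], [302.1, 257.6]]
[ 138   87   50   92 3083] [[137.0, 89.4000015258789], [170.89999389648438, 83.0999984741211], [187.8000030517578, 175.3000030517578], [153.89999389648438, 181.5]]
[ 303  171   47   87 3570] [[302.20001220703125, 256.6000061035156], [304.79998779296875, 170.8000030517578], [349.5, 172.1999969482422], [346.8999938964844, 257.8999938964844]]
[ 522  249  108  101 4945] [[520.5, 312.70001220703125], [585.5, 243.89999389648438], [629.9000244140625, 285.79998779296875], [564.9000244140625, 354.6000061035156]]
```

View pics/w9.png

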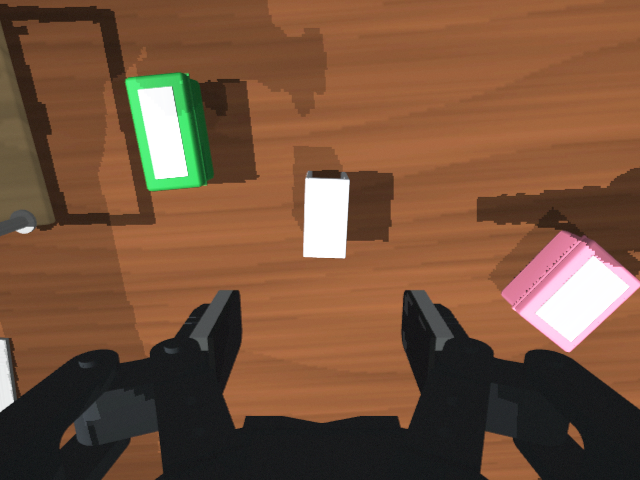

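The marker stands alone with its plate corners at about (306,178), (349,178), (347,258) and (303,258). Both the green and pink decoys are clear of it.

```bash
python3 - <<'E'
from h import *
c=ctrl.calibration("wrist")
p,e=fit(c,[[30,16,50],[30,-16,50],[-30,-16,50],[-30,16,50]],np.array([(305.5,178),(349.5,178.5),(347,258),(303,257.5)]),[452,-190,-.08]);print(p,e)
rel([p[0],p[1],18],toolR(p[2]))
E
```

```text
[ 4.52458610e+02 -1.91830104e+02 -9.25732503e-02] 0.5168934190071562
xyz m [0.0006 0.0046 0.1811] dr [0.0027 0.0031 0.0235] now [ 452.8 -186.8  199.1] F [-0.3  0.1 -0.6] t 22.13
```

```bash
python3 -m creep '[{"claw":0.4,"xyz":[0,0.005,0.04],"dr":[0.003,0.003,0.023]},{"claw":0.4,"xyz":[0,0.005,0.08],"dr":[0.003,0.003,0.023]},{"claw":0.4,"xyz":[0,0.005,0.12],"dr":[0.003,0.003,0.023]},{"claw":0.4,"xyz":[0,0.005,0.15],"dr":[0.003,0.003,0.023]},{"claw":0.4,"xyz":[0,0.005,0.17],"dr":[0.003,0.003,0.023]},{"claw":0.4,"xyz":[0,0.005,0.18],"dr":[0.003,0.003,0.023]},{"claw":0.4,"xyz":[0,0.005,0.18],"dr":[0.003,0.003,0.023]},{"claw":-1,"xyz":[0,0.005,0.18],"dr":[0.003,0.003,0.023]},{"claw":-1,"xyz":[0,0.005,0.18],"dr":[0.003,0.003,0.023]},{"claw":-1,"xyz":[0,0.005,0.18],"dr":[0.003,0.003,0.023]},{"claw":-1,"xyz":[0,0.005,0.18],"dr":[0.003,0.003,0.023]},{"claw":-1,"xyz":[0,0.005,0.18],"dr":[0.003,0.003,0.023]},{"claw":-1,"xyz":[0,0.005,0.18],"dr":[0.003,0.003,0.023]},{"claw":-1,"xyz":[0,0.005,0.18],"dr":[0.003,0.003,0.023]},{"claw":-1,"xyz":[0,0.005,0.18],"dr":[0.003,0.003,0.023]}]' 35
python3 - <<'E'
from h import *
r=place(ST,[[-155,0,120]])[0];print("rail",r)
rel([r[0],r[1]-60,220],toolR(ST[2]-np.pi/2))
E
```

```text
time_s: 23.38
tool_pos: [452.4, -192.7, 20.7]
orientation: [0.999, -0.047, 0.001, 0.0]
ft_force: [-1.0, 0.2, 5.0]
finger_gap: 0.372
grip_force: 34.5
rail [538.8763864   62.22857965 120.        ]
xyz m [ 0.0682 -0.2021 -0.1993] dr [ 0.0004 -0.0021 -0.1131] now [ 452.4 -192.7   20.7] F [-1.   0.2  5. ] t 23.38
```

```bash
python3 -m creep '[{"claw":-1,"xyz":[0,0,-0.03],"dr":[0,0,0]},{"claw":-1,"xyz":[0,0,-0.07],"dr":[0,0,0]},{"claw":-1,"xyz":[0,0,-0.11],"dr":[0,0,0]},{"claw":-1,"xyz":[0,0,-0.15],"dr":[0,0,0]},{"claw":-1,"xyz":[0,0,-0.19],"dr":[0,0,0]},{"claw":-1,"xyz":[0.068,-0.202,-0.199],"dr":[0,-0.002,-0.113]},{"claw":-1,"xyz":[0.068,-0.202,-0.199],"dr":[0,-0.002,-0.113]},{"claw":-1,"xyz":[0.068,-0.202,-0.199],"dr":[0,-0.002,-0.113]},{"claw":-1,"xyz":[0.068,-0.202,-0.199],"dr":[0,-0.002,-0.113]},{"claw":-1,"xyz":[0.068,-0.202,-0.199],"dr":[0,-0.002,-0.113]},{"claw":-1,"xyz":[0.068,-0.202,-0.199],"dr":[0,-0.002,-0.113]},{"claw":-1,"xyz":[0.068,-0.202,-0.199],"dr":[0,-0.002,-0.113]},{"claw":-1,"xyz":[0.068,-0.202,-0.199],"dr":[0,-0.002,-0.113]},{"claw":-1,"xyz":[0.068,-0.202,-0.199],"dr":[0,-0.002,-0.113]},{"claw":-1,"xyz":[0.068,-0.202,-0.199],"dr":[0,-0.002,-0.113]}]'
python3 - <<'E'
from h import *
c,im=grab("wrist","w10.png")
R=lambda x,y,z:proj(c,place(ST,[[x,y,z]]))[0].round(1).tolist()
for y in(-80,-60,-40,-20,0): print(y,"rail edges",R(-160,y,120),R(-150,y,120),"tray edge",R(-105.1,y,97.5))
g=im.astype(int).sum(2)//3
for r in(80,110,140,170,200):
    d=np.diff(g[r-1:r+2].mean(0)); print(r,[(i,int(d[i])) for i in range(0,400) if abs(d[i])>22])
E
```

```text
time_s: 24.63
tool_pos: [538.2, 1.1, 218.8]
orientation: [1.0, 0.009, -0.001, -0.0]
ft_force: [-0.4, -0.6, -1.7]
finger_gap: 0.372
grip_force: 35.4
-80 rail edges [220.1, 98.1] [202.4, 98.1] tray edge [140.1, 100.6]
-60 rail edges [222.4, 134.6] [205.1, 134.6] tray edge [143.9, 133.9]
-40 rail edges [224.6, 169.4] [207.7, 169.5] tray edge [147.6, 165.9]
-20 rail edges [226.8, 202.8] [210.3, 202.8] tray edge [151.1, 196.6]
0 rail edges [228.8, 234.8] [212.7, 234.8] tray edge [154.4, 226.2]
80 []
110 [(124, -95), (125, -41), (147, 28), (148, 68), (149, 37), (204, 33), (206, -23), (207, -23), (217, 40), (218, 74), (228, -25), (234, -25)]
140 [(0, 68), (1, 26), (142, -110), (202, 57), (203, 59), (209, -27), (227, 29), (260, -27), (264, 24), (269, -24), (282, 24), (356, -33), (370, 26)]
170 [(0, -31), (7, 36), (8, 68), (9, 26), (145, -37), (146, -99), (204, 48), (205, 83), (218, -22), (230, 33), (271, -28), (272, -25), (286, 27), (354, -35), (369, 28)]
200 [(136, -124), (207, 70), (208, 64), (219, -22), (232, 31), (272, -34), (291, 27), (353, -33), (367, 27)]
```

View pics/w10.png

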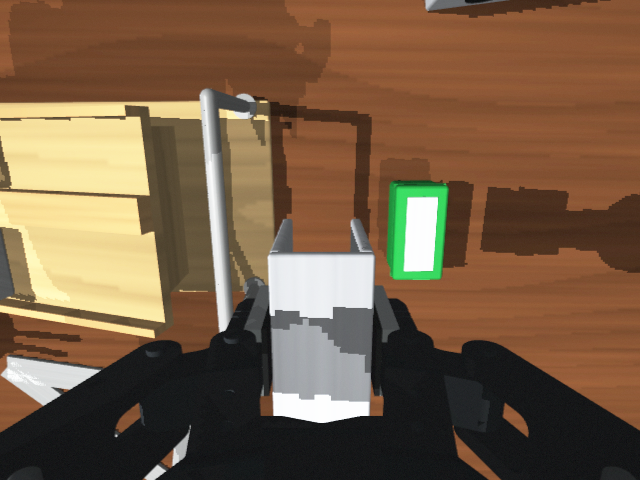

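The rail's left edge is at col 204.5 on row 170, 3 px left of the prediction, so the rail lies about 1.7 mm further in +y. The marker is held straight at (270-373, 252).

```bash
python3 - <<'E'
from h import *
rel([538.9,63.8,105],toolR(ST[2]-np.pi/2))
E
```

```text
xyz m [ 0.0019 -0.0625  0.1137] dr [-0.0002  0.0014 -0.0018] now [538.3   1.2 218.7] F [-0.6  0.1 -1.3] t 24.68
```

```bash
python3 -m creep '[{"claw":-1,"xyz":[0.002,-0.03,0],"dr":[0,0.001,-0.002]},{"claw":-1,"xyz":[0.002,-0.055,0],"dr":[0,0.001,-0.002]},{"claw":-1,"xyz":[0.002,-0.0625,0],"dr":[0,0.001,-0.002]},{"claw":-1,"xyz":[0.002,-0.0625,0.02],"dr":[0,0.001,-0.002]},{"claw":-1,"xyz":[0.002,-0.0625,0.045],"dr":[0,0.001,-0.002]},{"claw":-1,"xyz":[0.002,-0.0625,0.06],"dr":[0,0.001,-0.002]},{"claw":-1,"xyz":[0.002,-0.0625,0.06],"dr":[0,0.001,-0.002]},{"claw":-1,"xyz":[0.002,-0.0625,0.07],"dr":[0,0.001,-0.002]},{"claw":-1,"xyz":[0.002,-0.0625,0.08],"dr":[0,0.001,-0.002]},{"claw":-1,"xyz":[0.002,-0.0625,0.09],"dr":[0,0.001,-0.002]},{"claw":-1,"xyz":[0.002,-0.0625,0.1],"dr":[0,0.001,-0.002]},{"claw":-1,"xyz":[0.002,-0.0625,0.11],"dr":[0,0.001,-0.002]},{"claw":-1,"xyz":[0.002,-0.0625,0.1125],"dr":[0,0.001,-0.002]},{"claw":-1,"xyz":[0.002,-0.0625,0.1125],"dr":[0,0.001,-0.002]}]'
for i in 1 2; do python3 -m creep '[{"claw":-1,"xyz":[0,0,0.001],"dr":[0,0,0]},{"claw":-1,"xyz":[0,0,0.002],"dr":[0,0,0]},{"claw":-1,"xyz":[0,0,0.002],"dr":[0,0,0]},{"claw":-1,"xyz":[0,0,0.002],"dr":[0,0,0]}]' | grep -E "pos|ft_"; done
```

```text
time_s: 25.85
tool_pos: [538.8, 64.7, 105.0]
orientation: [1.0, 0.01, -0.001, -0.0]
ft_force: [-0.3, 0.8, -0.7]
finger_gap: 0.369
grip_force: 35.4
tool_pos: [539.2, 64.8, 104.1]
ft_force: [-0.1, 0.4, -1.2]
tool_pos: [539.1, 64.8, 101.8]
ft_force: [0.5, -0.1, -1.2]
```

```bash
for i in 1 2; do python3 -m creep '[{"claw":-1,"xyz":[0,0,0.001],"dr":[0,0,0]},{"claw":-1,"xyz":[0,0,0.0015],"dr":[0,0,0]},{"claw":-1,"xyz":[0,0,0.0015],"dr":[0,0,0]},{"claw":-1,"xyz":[0,0,0.0015],"dr":[0,0,0]}]' | grep -E "pos|ft_"; done
```

```text
tool_pos: [539.1, 64.7, 100.3]
ft_force: [0.0, 0.2, 0.2]
tool_pos: [539.2, 64.8, 99.5]
ft_force: [-5.2, -0.7, 16.9]
```

Contact came at 99.5, against 99.7 expected. Now I release and retreat.

```bash
python3 -m creep '[{"claw":-1,"xyz":[0,0,-0.001],"dr":[0,0,0]},{"claw":-0.1,"xyz":[0,0,-0.001],"dr":[0,0,0]},{"claw":0,"xyz":[0,0,-0.001],"dr":[0,0,0]},{"claw":0.15,"xyz":[0,0,-0.001],"dr":[0,0,0]},{"claw":0.15,"xyz":[0,0,-0.001],"dr":[0,0,0]},{"claw":0.15,"xyz":[0,0,-0.001],"dr":[0,0,0]},{"claw":0.15,"xyz":[0,0,-0.01],"dr":[0,0,0]},{"claw":0.15,"xyz":[0,0,-0.025],"dr":[0,0,0]},{"claw":0.15,"xyz":[0,0,-0.05],"dr":[0,0,0]},{"claw":0.15,"xyz":[0,0,-0.085],"dr":[0,0,0]},{"claw":0.15,"xyz":[0,0.03,-0.12],"dr":[0,0,0]},{"claw":0.15,"xyz":[0,0.07,-0.13],"dr":[0,0,0]},{"claw":0.15,"xyz":[-0.02,0.1,-0.13],"dr":[0,0,0]},{"claw":0.15,"xyz":[-0.03,0.13,-0.13],"dr":[0,0,0]},{"claw":0.15,"xyz":[-0.03,0.13,-0.13],"dr":[0,0,0]},{"claw":0.15,"xyz":[-0.03,0.13,-0.13],"dr":[0,0,0]}]'
python3 - <<'E'
from h import *
c1,a=grab("top","t2.png");c2,b=grab("scene","s2.png")
A=cv2.resize(a[205:305,195:345],(600,400),interpolation=cv2.INTER_CUBIC)
print([proj(c2,place(ST,[[-155,0,100]]))[0].round(0)])
M=place(ST,[[-155-16,-30,129],[-155-16,30,129],[-155+16,30,129],[-155+16,-30,129]])
print("marker top predicted, top cam",proj(c1,M).round(1).tolist())
h=cv2.cvtColor(a,cv2.COLOR_BGR2HSV)[205:305,195:345]
cv2.imwrite("pics/t2c.png",A);B=cv2.resize(b[200:330,290:460],(680,520),interpolation=cv2.INTER_CUBIC);cv2.imwrite("pics/s2c.png",B)
m=((h[...,1]<60)&(h[...,2]>90)).astype(np.uint8)
n,l,st,ce=cv2.connectedComponentsWithStats(m)
for i in range(1,n):
    if st[i,4]>40: print(st[i]+[195,205,0,0,0])
for lat,w in((-46,42),(37,60)):
    P=place(ST,[0,lat,65]+np.array(rect(80,w,44))@SL.T+SL@[70,0,0]);print("tin pred",proj(c1,P).round(1).tolist())
E
```

```text
time_s: 28.52
tool_pos: [511.5, -67.4, 229.7]
orientation: [1.0, 0.009, -0.0, -0.0]
ft_force: [-0.1, 0.5, -0.7]
finger_gap: 0.576
grip_force: 0.0
[array([326., 246.])]
marker top predicted, top cam [[311.9, 240.8], [312.7, 262.3], [301.1, 262.7], [300.4, 241.2]]
[300 222  13  62 407]
[237 227  49   5  65]
[ 209  232   29   53 1042]
[240 232  19  16 167]
[332 235  13  70 496]
[219 249  68   9 296]
[240 258  29  22 329]
[219 280  59   5  96]
[213 286  52   3  71]
tin pred [[210.4, 248.4], [210.1, 233.8], [236.0, 231.7], [236.3, 246.5]]
tin pred [[210.9, 280.7], [210.6, 259.6], [236.6, 257.8], [237.0, 279.2]]
```

```bash
python3 - <<'E'
import cv2,numpy as np
for f in("t2",):
    h=cv2.cvtColor(cv2.imread(f"pics/{f}.png"),cv2.COLOR_BGR2HSV)
    m=(h[...,1]<60)&(h[...,2]>90)
    for r in range(232,272,3):
        c=np.flatnonzero(m[r,294:318])+294; print(r,c.min() if len(c) else None,c.max() if len(c) else None)
    for r in (235,240,245,250,256,262,268,274,279): c=np.flatnonzero(m[r,205:245])+205; print("tin",r,c.min() if len(c) else None,c.max() if len(c) else None)
E
```

```text
232 304 311
235 304 306
238 304 306
241 300 311
244 300 311
247 300 311
250 300 311
253 300 312
256 300 312
259 301 312
262 301 312
265 305 307
268 305 307
271 305 308
tin 235 209 238
tin 240 209 240
tin 245 209 239
tin 250 210 244
tin 256 210 244
tin 262 210 237
tin 268 210 240
tin 274 210 241
tin 279 210 241
```

The marker lies at rows 241-262 and cols 300-312, straddling the rail (304-307) exactly as predicted. Both tins are at their home outlines and the arm is clear, so I hand in.

```bash
python3 -c "
from cell import ctrl
print(ctrl.close_job())"
```

```text
the job is handed in; nothing more can be done
None
```

Both tins are home against their stops (wide tin in the wide lane, narrow tin in the narrow lane), the marker hangs over the middle of the rail, and the job was handed in at about 29 s; the final placement was checked numerically in the top camera image, and the result of the judging wasn't shown.

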